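# Start the press spindle on a bundle of exam papers

### The job

A bundle of exam papers lies under the bar of the bundle press; one of its two screw spindles is run home, the other is still parked up in its detent, its black knob standing higher. Push the raised knob straight down out of the detent until its spindle sits on the threaded boss below, turn it backward (anticlockwise from above) until you feel it drop into the start of the thread, then turn it forward (clockwise) one full turn. Finish still gripping that knob, holding the spindle started and no further in, so that the bundle can be squared up; leave everything else on the table as it is.

Things in the scene. Friction and masses are not known exactly. Their poses are not given: they have to be found in the camera images.
- knob_grip (a point): Centre of the raised black hand knob on the parked spindle: 40 x 40 mm square with rounded corners, 26 mm tall (13 mm above and below this point), white mark towards its own +x; x and y lie square to its flat sides, z up. It turns and goes down with the spindle (together about 0.43 kg). Grip any two opposite flats, 40 mm apart; fingers 1 mm clear of them still turn it.
- bushing_top (a point): Centre of the top of the brass bushing (38 mm across) that guides this 24 mm spindle through the aluminium bar, 100 mm above the table. With the spindle parked the knob's underside is 55 mm above it, at the end about 17 mm.
- spindle (a joint): How far the spindle has come down, m: 0.001 to 0.003 parked, held by a spring ball that yields to 5 to 10 N of push; then it sinks by its own weight. 0.022 to 0.027 standing on the boss, not started. Turned backward it rises a little, then drops 5 mm to about 0.027 at the start of the thread. Right-hand two-start thread: 0.010 further down per forward turn. Stop at 0.042.
- spindle_turn (a joint): Turn of the spindle about its upright axis, rad, growing clockwise from above (forward), without stops; little friction. Once it stands on the boss the drop comes within half a turn backward, and again every further half turn.
- boss_mouth (a point): Centre of the mouth of the steel threaded boss straight below the parked spindle, 40 mm above the table, hidden under the bar. Its frame is that of the press: y along the bar towards the other spindle, x over the papers. Bar 330 x 40 mm, top 88 mm above the table; papers 210 mm along y, 297 mm along x, top 68 mm above the table. The press does not move.
- other_knob (a point): Centre of the other knob of the press, of the same shape but lower, 270 mm from the raised one along the bar; its spindle is home and does not turn. To be left alone.
- stamp_mid (a point): Wood-handled round rubber stamp, 34 mm across and 66 mm tall, standing on the paper stack; point half-way up. To be left alone.
- clip_mid (a point): Black bulldog clip, 50 x 22 x 18 mm with wire arms 70 mm over all, lying on the paper stack; point at its centre. To be left alone.
- dater_mid (a point): Blue and black self-inking date stamp, 52 x 30 x 78 mm, standing on the table; point half-way up. To be left alone.
- stapler_mid (a point): Black desk stapler, 150 x 36 x 57 mm; point half-way up. To be left alone.
- tape_mid (a point): Green desk tape dispenser, 125 x 62 x 82 mm; point 30 mm above the table. To be left alone.
- tin_mid (a point): Red round pen tin, 76 mm across and 95 mm tall (155 mm with its pens); point half-way up the tin. To be left alone.
- glue_mid (a point): White glue bottle with orange cap, 48 mm across and 105 mm tall; point half-way up. To be left alone.

How it is judged:
By the outcome, as a careful person would: the job done as asked, in the order asked, and still so for the second after the job is handed in, while the arm keeps its last pose, push and grip.
It also fails if it takes over 64 s, if anything falls off the work surface, if the arm or the gripper's body presses on something with over 40 N, if the wrist force passes 120 N, or if a joint passes its speed limit or range.

### The arm

A 6-joint arm with a two-finger parallel gripper is mounted at the origin on the work surface. World frame = base frame: x ahead of the robot, y to its left, z up, the work surface at z = 0. Lengths are in mm, angles in rad, forces in N, time in s.
With the tool pointing down it reaches from about 400 to 825 mm from the base axis. Payload 7 kg.
Tool frame: the origin (TCP) lies at the very end of the fingers, on their centre line; the grasp point (between the pads) lies ctrl.tcp_to_grasp behind it (ctrl.tcp_to_grasp is the distance from the TCP to the grasp point, in mm); z points along the fingers, y is the direction in which the jaws open and shut (so a half turn about z gives the same grasp; the last joint's range is limited). The gripper opens to 88 mm and grips with 3 to 60 N. Pads are 19 mm wide; open, the fingers measure 130 mm over their backs; the gripper's body (78 mm by 193 mm) begins 47 mm behind the grasp point.
Start: joints at [-1.014, 0.359, 0.012, 0, -1.224, -0.288], TCP at [179.237, -650.745, 226.561] pointing down, gripper open.
Joint ranges: [-3.07, 3.07], [-1.43, 2.12], [-1.02, 1.25], [-3.03, 1.67], [-3.05, -0], [-3.03, 3.03]. Speed limits (rad/s): [2.39, 2.39, 3.01, 3.14, 3.14, 3.14].

### API

Orientations are given as a unit quaternion [w, x, y, z].
In Python, from plant import ctrl gives the robot as it stands.
- The arm moves only by the shell command python3 -m creep 'ROWS' [FORCE]. ROWS is JSON, a list that holds one entry, the list of rows, each a list of 7 numbers: the shift along the tool's x, y, z in cm, then the turn, a rotation vector about the tool's x, y, z in rad, then the closure in counts, from 0 (fully open) to 255 (shut). A call has 1 to 20 rows; each row is the pose to reach, as a shift and turn from the pose commanded when the call began, along the tool's axes at that moment; what a row does not reach only later rows make up. A row lasts 1/12 s, in which the tool goes at most 41.7 mm and 7.16 degrees, less where a joint would pass 70% of its speed; a pose out of reach is approached as far as the arm can. A call with a gripper value outside its range is refused whole. The fingers move at their own pace and stop on an object; FORCE is the grip in N (left out, the last holds). Time passes only in rows, so rows that repeat a pose let the fingers close. It gives the time, the measured TCP pose, the force and the opening at its end, in the units of the state.
- ctrl.state(): the state, without advancing time (a new reading comes with each control period).
- ctrl.capture(name): name is "side" or "top"; returns a dict with "pixels" (480x640x3 uint8, red, green, blue), "fx", "fy", "cx", "cy" (pixels), "world_to_cam" (4x4, takes a point from world to camera coordinates). Camera axes: x right, y down, z forward; pixel columns grow to the right and rows downward; lengths in mm; the calibration is good to about 2 mm. A picture is of the moment at which its call begins. There is no depth.
- ctrl.hand_in(): hands the job in, once; it reports no verdict.
Trained networks look in the newest picture that a camera, given by its name, has taken for a name from the list of things; names that differ only in an ending like _2 or _b are one class to them, and where a whole thing is asked for, a point or a joint stands for the part that bears it (a point fixed in the world has none). Each returns a list of dicts, best first, with "score" (0 to 1); they miss things now and then, are a little off and sometimes report something else, mostly with a low value. They report only what shows in the picture. A call takes as long as a camera call.
- ctrl.recognise(camera, name): "centre" ([x, y, z] in mm, in world coordinates, good to about 4 mm: the middle of the surface that is visible of it).
- ctrl.outline_of(camera, name): "pixels" (480x640 bool, what is visible of it).
The state is a dict: "clock": time; "joint_pos": joint angles; "joint_vel": joint speeds; "tau": joint torques, N m; "eef_pos": TCP position; "orientation": TCP orientation; "force": force on the tool from outside, world axes, zero at the start; "wrist_torque": the same for the moment, N m; "opening": finger opening in mm.
Only numpy, scipy, OpenCV 4.12 (cv2) and the standard library are available. Lean on these libraries where they do the work, as an engineer would, in place of code of your own. Each camera call takes 0.05 s, during which the arm holds its last target. There are 200 camera calls.

## Working session

There is one attempt and no reset: what is moved stays moved. The work goes in short steps, Python scripts to look and compute and a shell command to move; the robot and the scene stay as the last step left them, time stands still between calls to the robot, and variables do not carry over. Pictures are saved under pics/ and viewed, about 8 in all and at most 12, crops included, and the job is handed in when it is done.

```bash
ls; mkdir -p pics; python3 - <<'E'
from plant import ctrl
import cv2,numpy as np
print(ctrl.state(), ctrl.tcp_to_grasp)
for c in ("side","top"):
    r=ctrl.capture(c); cv2.imwrite(f"pics/{c}0.png",r["pixels"][:,:,::-1]); 
    print(c,r["fx"],r["cx"],r["cy"],np.round(r["world_to_cam"],3).tolist())
    for n in ("knob_grip","other_knob","bushing_top","stamp_mid","clip_mid","dater_mid","stapler_mid","tape_mid","tin_mid","glue_mid"):
        print(n,[(np.round(d["centre"]).tolist(),round(d["score"],2)) for d in ctrl.recognise(c,n)][:3])
E
```

```text
pics
{'clock': 0.0, 'joint_pos': array([-1.01387731e+00,  3.59392474e-01,  1.10700211e-02, -3.34486767e-04,
       -1.22409780e+00, -2.88104170e-01]), 'joint_vel': array([-1.99204481e-03, -7.56028563e-05,  1.72488652e-03,  6.46217520e-04,
       -7.44603891e-04,  7.10020404e-04]), 'tau': array([-5.86418191e-04, -5.82717741e+01,  2.93056029e+01,  6.99729234e+00,
        6.87827225e-03, -1.08739914e-04]), 'eef_pos': array([ 179.11770046, -650.30123495,  225.62675256]), 'orientation': array([-1.89530088e-04, -1.33946613e-01,  9.90988204e-01,  8.05041676e-04]), 'force': array([-0.15730999, -0.04741554, -0.25497128]), 'wrist_torque': array([-0.02190996, -0.00382045,  0.0253119 ]), 'opening': 87.4442367135533} 18.8
side 485.8930888471254 313.2756575825308 250.0773242499227 [[-0.768, -0.641, 0.009, 434.677], [-0.426, 0.5, -0.754, 342.771], [0.479, -0.583, -0.656, 996.248], [0.0, 0.0, 0.0, 1.0]]
knob_grip [([547.0, -57.0, 168.0], 0.77)]
other_knob [([605.0, 127.0, 67.0], 0.96)]
bushing_top [([606.0, 128.0, 68.0], 0.72)]
stamp_mid [([719.0, 134.0, 89.0], 0.68)]
clip_mid [([739.0, 40.0, 83.0],
[... 261 characters left out ...]

glue_mid [([399.0, -422.0, 52.0], 0.88)]
top 535.5123484310952 324.57857059172665 251.16869574381482 [[0.016, -1.0, -0.014, -10.328], [-0.995, -0.014, -0.102, 568.049], [0.101, 0.016, -0.995, 1526.225], [0.0, 0.0, 0.0, 1.0]]
knob_grip [([556.0, -69.0, 181.0], 0.71)]
other_knob [([643.0, 82.0, 68.0], 0.93)]
bushing_top [([648.0, 77.0, 68.0], 0.59)]
stamp_mid [([712.0, 118.0, 121.0], 0.71), ([549.0, -69.0, 184.0], 0.53), ([629.0, -456.0, 63.0], 0.43)]
clip_mid [([745.0, 33.0, 90.0], 0.74)]
dater_mid [([454.0, 397.0, 77.0], 0.82)]
stapler_mid [([636.0, 436.0, 54.0], 0.7)]
tape_mid [([502.0, -454.0, 45.0], 0.79), ([549.0, -72.0, 180.0], 0.69)]
tin_mid [([628.0, -457.0, 63.0], 0.75)]
glue_mid []
```

View pics/top0.png

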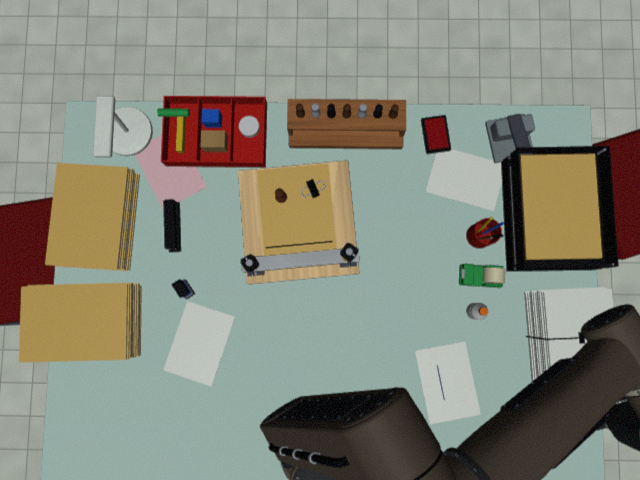

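View pics/side0.png

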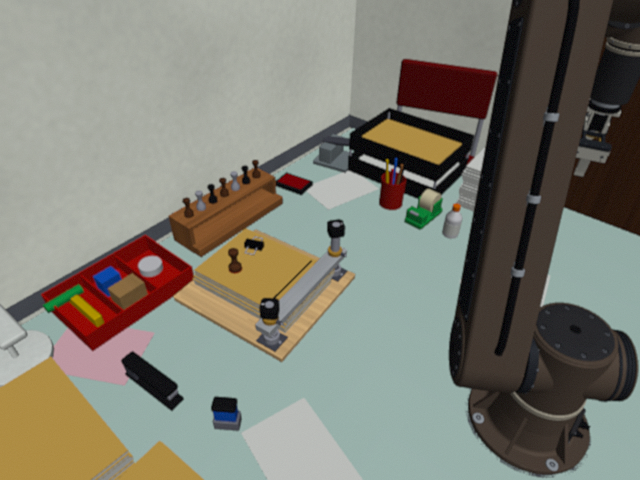

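```bash
cat > h.py <<'E'
import cv2,numpy as np
def proj(r,P):
    P=np.atleast_2d(P); W=np.array(r["world_to_cam"]); q=P@W[:3,:3].T+W[:3,3]
    return np.c_[r["fx"]*q[:,0]/q[:,2]+r["cx"], r["fy"]*q[:,1]/q[:,2]+r["cy"]]
def ray(r,uv):
    W=np.array(r["world_to_cam"]); R=W[:3,:3]; o=-R.T@W[:3,3]
    d=R.T@np.array([(uv[0]-r["cx"])/r["fx"],(uv[1]-r["cy"])/r["fy"],1]); return o,d
def at_z(r,uv,z):
    o,d=ray(r,uv); return o+d*(z-o[2])/d[2]
E
python3 - <<'E'
import cv2
a=cv2.imread("pics/top0.png"); b=cv2.imread("pics/side0.png")
c=cv2.resize(a[190:330,280:380],None,fx=4,fy=4,interpolation=2)
d=cv2.resize(b[140:280,260:360],None,fx=4,fy=4,interpolation=2)
cv2.imwrite("pics/crop0.png",cv2.hconcat([c,d]))
E
```

```text
(no output)
```

The top view shows the two knobs at (349,252) and (250,263). In the side view the raised one is at (336,228) and the low one at (269,308). So the raised knob is the one at y≈-70.

View pics/crop0.png

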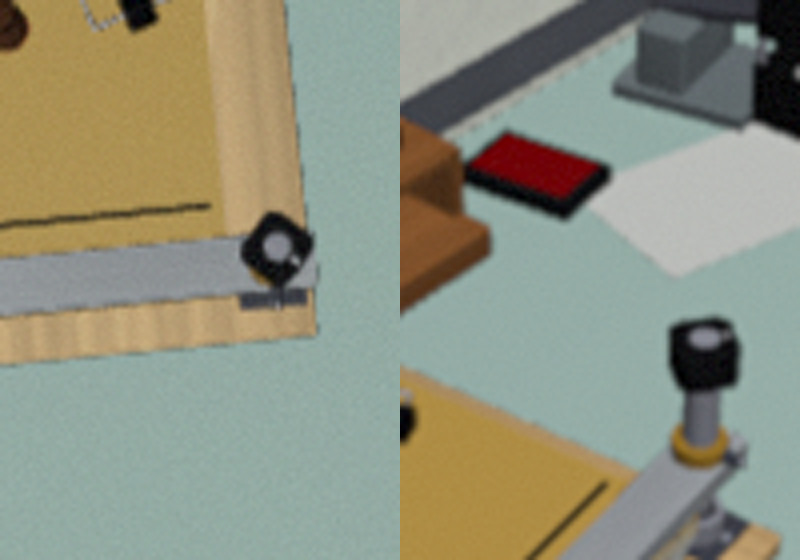

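```bash
python3 - <<'E'
from plant import ctrl
from h import *
for c in("top","side"):
    r=ctrl.capture(c)
    o=ctrl.outline_of(c,"knob_grip")
    for d in o[:2]:
        m=d["pixels"].astype(np.uint8); ys,xs=np.nonzero(m); print(c,d["score"],m.sum(),xs.min(),xs.max(),ys.min(),ys.max(),xs.mean(),ys.mean(),cv2.minAreaRect(cv2.findNonZero(m)))
        print(at_z(r,(xs.mean(),ys.mean()),181 if c=="top" else 170))
    o=ctrl.outline_of(c,"other_knob")
    for d in o[:2]:
        ys,xs=np.nonzero(d["pixels"]); print(c,'other',d["score"],xs.min(),xs.max(),ys.min(),ys.max())
E
```

```text
top 0.75 259 340 357 243 262 348.6988416988417 252.3088803088803 ((348.8000183105469, 252.10000610351562), (16.200000762939453, 17.600000381469727), 36.869895935058594)
[550.54528291 -67.36278182 181.        ]
top 0.6 112 308 318 181 196 312.83035714285717 188.73214285714286 ((312.58245849609375, 188.685546875), (16.956281661987305, 7.208957672119141), 66.03751373291016)
[718.53260626  29.54881062 181.        ]
top other 0.88 238 357 162 282
side 0.76 397 327 344 220 251 335.2544080604534 233.34005037783376 ((335.5, 235.5), (31.0, 17.0), 90.0)
[540.51663939 -49.59746367 170.        ]
side 0.19 13751 174 355 220 362 268.7936150098175 290.0168715002545 ((274.37005615234375, 274.650390625), (127.48249816894531, 169.8356170654297), 40.84035873413086)
[530.61827686 191.74404566 170.        ]
side other 0.58 174 354 220 361
```

```bash
cat >> h.py <<'E'
from scipy.optimize import minimize
def hull(x,y,z,a,rc=6):
    t=np.linspace(0,np.pi/2,5); pts=[]
    for k in range(4):
        c=np.array([20-rc,20-rc])+rc*np.c_[np.cos(t),np.sin(t)]
        s=k*np.pi/2; pts.append(c@np.array([[np.cos(s),np.sin(s)],[-np.sin(s),np.cos(s)]]))
    p=np.vstack(pts)@np.array([[np.cos(a),np.sin(a)],[-np.sin(a),np.cos(a)]])+[x,y]
    return np.vstack([np.c_[p,np.full(len(p),z+s)] for s in(-13,13)])
def kmask(r,box,thr):
    x0,x1,y0,y1=box; m=np.zeros((480,640),np.uint8); m[y0:y1,x0:x1]=(r["pixels"][y0:y1,x0:x1].max(2)<thr)
    n,l,s,_=cv2.connectedComponentsWithStats(m); k=1+np.argmax(s[1:,4]); m=(l==k).astype(np.uint8)
    c,_=cv2.findContours(m,0,1); cv2.drawContours(m,c,-1,1,-1); return m
def soft(r,P,S=16):
    h=cv2.convexHull(((proj(r,P)+.5-[OX,OY])*S).astype(np.float32)).astype(np.int32)
    m=np.zeros((64*S,64*S),np.uint8); cv2.fillPoly(m,[h],255); return cv2.resize(m,(64,64),interpolation=cv2.INTER_AREA)/255.
def score(r,m,P):
    global OX,OY
    ys,xs=np.nonzero(m); OX,OY=int(xs.mean())-32,int(ys.mean())-32
    return np.abs(soft(r,P)-m[OY:OY+64,OX:OX+64]).sum()
E
python3 - <<'E'
from plant import ctrl
from h import *
R={c:ctrl.capture(c) for c in("top","side")}
M={"top":kmask(R["top"],(335,365,238,268),85),"side":kmask(R["side"],(320,350,212,245),70)}
for c in M:
    ys,xs=np.nonzero(M[c]);print(c,len(xs),xs.min(),xs.max(),ys.min(),ys.max(),xs.mean(),ys.mean())
    for row in M[c][ys.min():ys.max()+1,xs.min():xs.max()+1]: print(''.join('.#'[v] for v in row))
for use in (["top"],["side"],["top","side"]):
  best=None
  for a0 in np.radians([0,20,40,60,80]):
    f=lambda p:sum(score(R[c],M[c],hull(p[0],p[1],168,p[2])) for c in use)
    r=minimize(f,[548,-67,a0],method="Nelder-Mead",options=dict(initial_simplex=np.array([[548,-67,a0],[556,-67,a0],[548,-59,a0],[548,-67,a0+.3]])))
    print(use,np.round(r.x[:2],1),np.degrees(r.x[2])%90,r.fun)
r=R["top"]; W=np.array
# mark and disc
A=[ray(R["top"],(348.9,251.1)),ray(R["side"],(335.9,224.1))]
Q=sum(np.eye(3)-np.outer(d,d)/(d@d) for o,d in A);b=sum((np.eye(3)-np.outer(d,d)/(d@d))@o for o,d in A)
print("disc tri",np.linalg.solve(Q,b), at_z(*[R["top"],(348.9,251.1)],181),at_z(R["side"],(335.9,224.1),181))
print("bar",[at_z(R["top"],p,88) for p in ((345,249),(345,265))])
E
```

```text
top 279 340 357 243 266 348.5448028673835 254.30824372759858
.......###........
......######......
.....########.....
....##########....
....#############.
...##############.
..################
.#################
##################
##################
#################.
#################.
.###############..
..#############...
...############...
....##########....
......#######.....
.......#####......
........####......
........########..
..##############..
#################.
#######...######..
.####.............
side 222 328 344 220 238 335.34234234234236 229.43693693693695
.....########....
.#############...
#####......###...
####.............
####...........#.
####........####.
#####......#####.
#################
#################
################.
################.
################.
################.
################.
.###############.
.###############.
..############...
...########......
....##...........
['top'] [552.4 -67.6] 53.0120810746824 77.69019607843137
['top'] [552.4 -67.8] 53.41059173403963 77.4627450980392
['top'] [552.3 -67.8] 53.040120207572286 77.54117647058824
['top
[... 282 characters left out ...]
7254901
['side'] [552.8 -66.7] 37.23652767306921 85.49411764705883
['side'] [552.6 -66.3] 37.28072814223762 85.71764705882353
['top', 'side'] [552.3 -67.9] 47.61242464128238 176.92549019607844
['top', 'side'] [552.1 -67.7] 48.212526624138306 177.57254901960783
['top', 'side'] [552.3 -67.7] 48.059304765804555 176.87843137254902
['top', 'side'] [552.2 -67.7] 47.271168537879745 177.4313725490196
['top', 'side'] [552.5 -67.8] 47.6070861146437 176.96078431372547
disc tri [553.5936365  -67.96565654 180.74669794] [553.73152641 -67.85316048 181.        ] [553.22913681 -67.79394851 181.        ]
bar [array([569.01710752, -59.65758235,  88.        ]), array([524.22650796, -60.19098263,  88.        ])]
```

```bash
python3 - <<'E'
from plant import ctrl
from h import *
R={c:ctrl.capture(c) for c in("top","side")}
M={"top":kmask(R["top"],(335,365,238,261),85),"side":kmask(R["side"],(320,350,212,245),70)}
for c in M:
    h=cv2.convexHull(cv2.findNonZero(M[c])); cv2.fillPoly(M[c],[h],1)
for rc in (3,6,9):
 for use in (["top"],["side"],["top","side"]):
  res=[]
  for a0 in np.radians([0,20,40,60,80]):
    f=lambda p:sum(score(R[c],M[c],hull(p[0],p[1],168,p[2],rc)) for c in use)
    r=minimize(f,[552,-67,a0],method="Nelder-Mead",options=dict(initial_simplex=np.array([[548,-67,a0],[556,-67,a0],[548,-59,a0],[548,-67,a0+.3]])))
    res.append((r.fun,np.round(r.x[:2],1),np.degrees(r.x[2])%90))
  print(rc,use,min(res,key=lambda t:t[0]))
p=R["top"]["pixels"][240:264,338:360].max(2)
print(p)
from scipy.spatial.transform import Rotation as Ro
q=ctrl.state()["orientation"]; print(Ro.from_quat(q[[1,2,3,0]]).as_matrix().round(3))
E
```

```text
3 ['top'] (np.float64(28.890196078431373), array([553.4, -67.9]), np.float64(53.203999055232835))
3 ['side'] (np.float64(39.74509803921569), array([552. , -66.6]), np.float64(39.480058515008466))
3 ['top', 'side'] (np.float64(80.49803921568628), array([552.7, -67.4]), np.float64(40.59409691383905))
6 ['top'] (np.float64(24.741176470588236), array([553.3, -67.8]), np.float64(51.53774794925169))
6 ['side'] (np.float64(36.5921568627451), array([551.9, -66.7]), np.float64(40.410069408861396))
6 ['top', 'side'] (np.float64(71.93725490196078), array([553. , -67.5]), np.float64(43.350802517270864))
9 ['top'] (np.float64(18.39607843137255), array([553.4, -67.7]), np.float64(52.771825187068146))
9 ['side'] (np.float64(31.725490196078432), array([551.9, -66.5]), np.float64(40.66179193770936))
9 ['top', 'side'] (np.float64(58.11764705882353), array([553. , -67.4]), np.float64(46.128898183417604))
[[193 193 190 190 189 185 183 179 176 177 177 180 180 180 173 169 174 162
  155 171 167 175]
 [193 193 190 189 186 183 187 181 175 173 179 181 179 178 171 171 169 159
  133 168 167 171]
 [193 192 190 1
[... 1404 characters left out ...]
2  39  15  23  22  18  22  17  22  17  21  68 125
  152 155 155 127]
 [149 147 148 151 136 115  70  41  17  19  25  10  21  17  22  59 112 148
  150 155 151 120]
 [150 150 150 150 136 124 111  94  61  30  15  25  21  21  51 113 150 156
  152 156 156 130]
 [154 152 153 152 151 137 126 131  99  65  33  25  23  57 104 146 153 159
  157 153 150 142]
 [152 153 154 148 153 153 139 136 130  96  47  42  41  86 125 129 131 136
  138 142 132 160]
 [144 142 137 134 130 133 141 139 137  88  75  63  57  89  77  75  72  81
  100 134 114 164]
 [131 110  96  88  79  76  83  84  83  74  68  68  60  69  70  63  68  64
   91 162 120 163]]
[[-0.964 -0.266  0.   ]
 [-0.266  0.964 -0.   ]
 [-0.    -0.    -1.   ]]
```

The raised knob is at about (553, -68, 168), with its flats at about 52° mod 90 (the mark direction agrees). I'll move above it with the jaw axis at 142°, which leaves joint 6 near mid-range.

```bash
python3 -m creep '[[[-2,1.8,0,0,0,-0.03,0],[-5,4.5,0,0,0,-0.06,0],[-8,7.2,0,0,0,-0.1,0],[-11.2,10,0,0,0,-0.14,0],[-14.4,12.9,0,0,0,-0.18,0],[-17.6,15.8,0,0,0,-0.22,0],[-20.8,18.7,0,0,0,-0.26,0],[-24,21.6,0,0,0,-0.3,0],[-27.2,24.4,0,0,0,-0.34,0],[-30.4,27.3,0,0,0,-0.38,0],[-33.6,30.2,0,0,0,-0.42,0],[-36.8,33.1,0,0,0,-0.46,0],[-40,36,0,0,0,-0.5,0],[-43.2,38.8,0,0,0,-0.54,0],[-46.4,41.7,0,0,0,-0.58,0],[-49,44,0,0,0,-0.61,0],[-51,45.8,0,0,0,-0.63,0],[-51.51,46.27,0,0,0,-0.639,0],[-51.51,46.27,0,0,0,-0.639,0],[-51.51,46.27,0,0,0,-0.639,0]]]' 20
python3 - <<'E'
from plant import ctrl
from h import *
from scipy.spatial.transform import Rotation as Ro
s=ctrl.state();q=s["orientation"];M=Ro.from_quat(q[[1,2,3,0]]).as_matrix();print(M.round(3),s["joint_pos"].round(3),s["eef_pos"],np.degrees(np.arctan2(M[1,1],M[0,1])))
r=ctrl.capture("side");print((-np.array(r["world_to_cam"])[:3,:3].T@np.array(r["world_to_cam"])[:3,3]).round())
cv2.imwrite("pics/side1.png",cv2.resize(r["pixels"][120:300,240:440,::-1],None,fx=4,fy=4/1.25,interpolation=2)[:600])
E
```

```text
clock: 3.27
eef_pos: [552.8, -67.5, 226.3]
orientation: [-0.0, -0.439, 0.899, 0.0]
force: [0.3, -1.0, -0.4]
opening: 87.5
[[-0.615 -0.789 -0.001]
 [-0.789  0.615 -0.   ]
 [ 0.001  0.    -1.   ]] [ 0.23   0.166 -0.251 -0.    -1.154 -0.892] [552.81430458 -67.52539016 226.29760113] 142.0676039399014
[  2. 688. 909.]
```

```bash
python3 -m creep '[[[0,0,0.8,0,0,0,0],[0,0,2,0,0,0,0],[0,0,3.2,0,0,0,0],[0,0,4.4,0,0,0,0],[0,0,5.6,0,0,0,0],[0,0,6.6,0,0,0,0],[0,0,7.3,0,0,0,0],[0,0,7.6,0,0,0,0],[0,0,7.6,0,0,0,0]]]' 20
python3 - <<'E'
from plant import ctrl
from h import *
a=ctrl.capture("side")["pixels"];b=ctrl.capture("top")["pixels"]
A=cv2.resize(a[170:270,290:390],None,fx=4,fy=4,interpolation=2);B=cv2.resize(b[200:300,300:400],None,fx=4,fy=4,interpolation=2)
cv2.imwrite("pics/s2.png",cv2.hconcat([A,B])[:,:,::-1])
E
```

```text
clock: 4.07
eef_pos: [552.5, -68.3, 149.9]
orientation: [-0.001, -0.438, 0.899, 0.0]
force: [1.3, -0.2, 0.7]
opening: 87.3
```

View pics/s2.png

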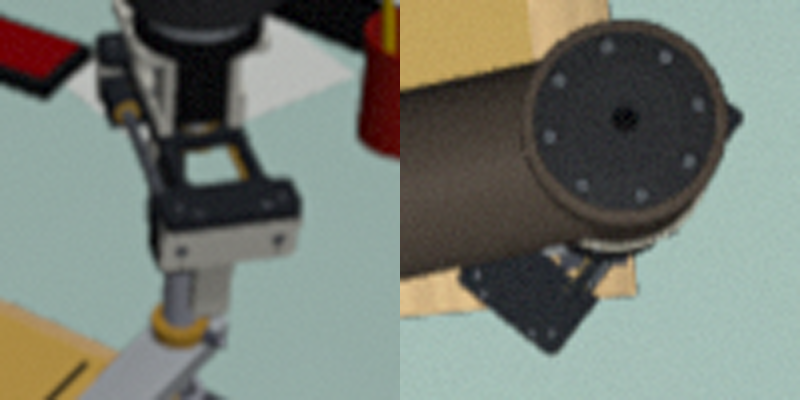

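The near finger hides the knob, but the spindle is visible at side-crop (178,300), between the fingers. Next I close with a moderate grip.

```bash
python3 -m creep '[[[0,0,0,0,0,0,100],[0,0,0,0,0,0,100],[0,0,0,0,0,0,130],[0,0,0,0,0,0,160],[0,0,0,0,0,0,160],[0,0,0,0,0,0,160],[0,0,0,0,0,0,160],[0,0,0,0,0,0,160],[0,0,0,0,0,0,160]]]' 25
python3 -c "
from plant import ctrl
s=ctrl.state();print(s['force'],s['wrist_torque'],s['opening'])"
```

```text
clock: 4.92
eef_pos: [554.7, -69.3, 151.3]
orientation: [0.001, -0.439, 0.899, -0.002]
force: [7.1, -10.0, -3.0]
opening: 40.1
[  7.09221004 -10.0221331   -2.98721647] [-3.33710238 -2.18535987 -0.05281369] 40.08793534046567
```

```bash
python3 -m creep '[[[0,-0.12,0,0,0,0,160],[0,-0.25,0,0,0,0,160],[0,-0.25,0,0,0,0,160],[0,-0.25,0,0,0,0,160],[0,-0.25,0,0,0,0,160]]]' 25
python3 -c "
from plant import ctrl
s=ctrl.state();print(s['force'],s['wrist_torque'],s['opening'],s['eef_pos'])"
```

```text
clock: 5.33
eef_pos: [554.8, -69.4, 150.5]
orientation: [-0.0, -0.439, 0.899, -0.0]
force: [-1.7, -0.7, -0.9]
opening: 39.8
[-1.67253995 -0.69213206 -0.91510355] [-0.62540496 -0.01203459  0.01075765] 39.845364681351036 [554.78335126 -69.44785267 150.49061884]
```

```bash
python3 -m creep '[[[0,0,0.1,0,0,0,160],[0,0,0.2,0,0,0,160],[0,0,0.3,0,0,0,160],[0,0,0.4,0,0,0,160],[0,0,0.5,0,0,0,160],[0,0,0.6,0,0,0,160],[0,0,0.7,0,0,0,160],[0,0,0.8,0,0,0,160],[0,0,0.8,0,0,0,160],[0,0,0.8,0,0,0,160]]]' 25
python3 -c "
from plant import ctrl
s=ctrl.state();print(s['force'],s['wrist_torque'],s['opening'],s['eef_pos'])"
```

```text
clock: 6.17
eef_pos: [554.8, -69.4, 140.9]
orientation: [-0.0, -0.438, 0.899, 0.0]
force: [5.9, -4.6, -14.4]
opening: 40.1
[  5.9378316   -4.63531312 -14.44314387] [-1.83012372 -2.14785     0.09714363] 40.12456140645661 [554.75007366 -69.43230652 140.88625038]
```

```bash
python3 -m creep '[[[0,0,0,0,0,0,160],[0,0,0,0,0,0,160],[0,0,0,0,0,0,160],[0,0,0,0,0,0,160]]]' 25
python3 -c "
from plant import ctrl
s=ctrl.state();print(s['force'],s['wrist_torque'],s['opening'],s['eef_pos'])"
python3 -m creep '[[[0,0,0.1,0,0,0,160],[0,0,0.3,0,0,0,160],[0,0,0.5,0,0,0,160],[0,0,0.7,0,0,0,160],[0,0,0.8,0,0,0,160],[0,0,0.8,0,0,0,160],[0,0,0.8,0,0,0,160],[0,0,0.8,0,0,0,160]]]' 25
python3 -c "
from plant import ctrl
s=ctrl.state();print(s['force'],s['wrist_torque'],s['opening'],s['eef_pos'])"
```

```text
clock: 6.5
eef_pos: [554.7, -69.4, 140.5]
orientation: [-0.001, -0.438, 0.899, 0.0]
force: [5.1, -3.0, -14.8]
opening: 39.8
[  5.10673865  -3.02099636 -14.8166569 ] [-1.26372912 -1.89141161 -0.0203149 ] 39.818382390755104 [554.7290812  -69.41219423 140.54709714]
clock: 7.17
eef_pos: [554.7, -69.4, 134.6]
orientation: [-0.0, -0.438, 0.899, 0.0]
force: [0.1, -1.6, -4.5]
opening: 39.7
[ 0.14838684 -1.55146694 -4.52374107] [-0.72656616 -0.11449871 -0.02244974] 39.73593769197839 [554.74516102 -69.42006424 134.59456748]
```

```bash
P='from plant import ctrl
s=ctrl.state();print(s["force"].round(1),s["wrist_torque"].round(2),s["eef_pos"].round(1))'
python3 -m creep '[[[0,0,0.1,0,0,0,160],[0,0,0.2,0,0,0,160],[0,0,0.3,0,0,0,160],[0,0,0.3,0,0,0,160],[0,0,0.3,0,0,0,160]]]' 25; python3 -c "$P"
python3 -m creep '[[[0,0,0.1,0,0,0,160],[0,0,0.2,0,0,0,160],[0,0,0.2,0,0,0,160],[0,0,0.2,0,0,0,160]]]' 25; python3 -c "$P"
python3 -m creep '[[[0,0,0.1,0,0,0,160],[0,0,0.2,0,0,0,160],[0,0,0.2,0,0,0,160],[0,0,0.2,0,0,0,160]]]' 25; python3 -c "$P"
```

```text
clock: 7.58
eef_pos: [554.8, -69.4, 131.4]
orientation: [-0.0, -0.438, 0.899, 0.0]
force: [-0.2, -1.3, -4.3]
opening: 39.8
[-0.2 -1.3 -4.3] [-0.72  0.12 -0.06] [554.8 -69.4 131.4]
clock: 7.92
eef_pos: [554.8, -69.4, 129.4]
orientation: [-0.0, -0.438, 0.899, 0.0]
force: [-1.0, -1.8, -4.5]
opening: 39.7
[-1.  -1.8 -4.5] [-0.74  0.31  0.01] [554.8 -69.4 129.4]
clock: 8.25
eef_pos: [554.8, -69.4, 127.4]
orientation: [-0.0, -0.438, 0.899, 0.0]
force: [-1.2, -1.5, -3.6]
opening: 39.9
[-1.2 -1.5 -3.6] [-0.75  0.41 -0.02] [554.8 -69.4 127.4]
```

```bash
P='from plant import ctrl
s=ctrl.state();print(s["force"].round(1),s["wrist_torque"].round(2),s["eef_pos"].round(1))'
python3 -m creep '[[[0,0,0.05,0,0,0,160],[0,0,0.1,0,0,0,160],[0,0,0.1,0,0,0,160]]]' 25; python3 -c "$P"
python3 -m creep '[[[0,0,0.05,0,0,0,160],[0,0,0.1,0,0,0,160],[0,0,0.1,0,0,0,160]]]' 25; python3 -c "$P"
```

```text
clock: 8.5
eef_pos: [554.8, -69.4, 126.4]
orientation: [-0.0, -0.438, 0.899, 0.0]
force: [-1.3, -1.4, -3.7]
opening: 40.2
[-1.3 -1.4 -3.7] [-0.75  0.54  0.03] [554.8 -69.4 126.4]
clock: 8.75
eef_pos: [554.8, -69.4, 125.7]
orientation: [-0.0, -0.438, 0.899, 0.0]
force: [-4.0, -0.6, -0.5]
opening: 40.0
[-4.  -0.6 -0.5] [-0.51  1.24 -0.03] [554.8 -69.4 125.7]
```

```bash
echo 'from plant import ctrl
import numpy as np
s=ctrl.state();q=s["orientation"];print("F",s["force"].round(1),"T",s["wrist_torque"].round(2),s["eef_pos"].round(1),"yaw",np.degrees(2*np.arctan2(q[2],-q[1])).round(1),"j6",s["joint_pos"][5].round(2),s["opening"].round(1))' > st.py
python3 -m creep '[[[0,0,-0.01,0,0,-0.08,160],[0,0,-0.03,0,0,-0.17,160],[0,0,-0.04,0,0,-0.26,160],[0,0,-0.06,0,0,-0.35,160],[0,0,-0.08,0,0,-0.45,160],[0,0,-0.1,0,0,-0.55,160],[0,0,-0.11,0,0,-0.65,160],[0,0,-0.12,0,0,-0.75,160],[0,0,-0.13,0,0,-0.785,160],[0,0,-0.13,0,0,-0.785,160],[0,0,-0.13,0,0,-0.785,160]]]' 25; python3 st.py
```

```text
clock: 9.67
eef_pos: [555.5, -69.6, 127.1]
orientation: [-0.0, 0.748, -0.663, 0.0]
force: [0.0, -4.2, -2.3]
opening: 39.9Traceback (most recent call last):
  File "st.py", line 3, in <module>
    s=ctrl.state();q=s["orientation"];print("F",s["force"].round(1),"T",s["wrist_torque"].round(2),s["eef_pos"].round(1),"yaw",np.degrees(2*np.arctan2(q[2],-q[1])).round(1),"j6",s["joint_pos"][5].round(2),s["opening"].round(1))
                                                                                                                                                                                                             ^^^^^^^^^^^^^^^^^^
AttributeError: 'float' object has no attribute 'round'
```

```bash
sed -i 's/,s\["opening"\].round(1))/,round(s["opening"],1))/' st.py
python3 -m creep '[[[0,0,-0.01,0,0,-0.08,160],[0,0,-0.02,0,0,-0.17,160],[0,0,-0.03,0,0,-0.26,160],[0,0,-0.04,0,0,-0.35,160],[0,0,-0.06,0,0,-0.45,160],[0,0,-0.07,0,0,-0.55,160],[0,0,-0.08,0,0,-0.65,160],[0,0,-0.09,0,0,-0.75,160],[0,0,-0.1,0,0,-0.785,160],[0,0,-0.1,0,0,-0.785,160],[0,0,-0.1,0,0,-0.785,160]]]' 25; python3 st.py
```

```text
clock: 10.58
eef_pos: [556.1, -69.2, 128.4]
orientation: [-0.0, 0.945, -0.327, 0.001]
force: [2.7, -2.4, -2.8]
opening: 40.1
F [ 2.7 -2.4 -2.8] T [-1.07 -0.78  0.  ] [556.1 -69.2 128.4] yaw -321.8 j6 0.68 40.1
```

```bash

python3 -m creep '[[[0,0,-0.01,0,0,-0.08,160],[0,0,-0.02,0,0,-0.17,160],[0,0,-0.03,0,0,-0.26,160],[0,0,-0.04,0,0,-0.35,160],[0,0,-0.05,0,0,-0.4,160],[0,0,-0.05,0,0,-0.4,160]]]' 25; python3 st.py
python3 -m creep '[[[0,0,-0.01,0,0,-0.08,160],[0,0,-0.02,0,0,-0.17,160],[0,0,-0.03,0,0,-0.26,160],[0,0,-0.04,0,0,-0.35,160],[0,0,-0.05,0,0,-0.4,160],[0,0,-0.05,0,0,-0.4,160]]]' 25; python3 st.py
```

```text
clock: 11.08
eef_pos: [556.3, -69.0, 128.9]
orientation: [-0.0, 0.991, -0.131, 0.001]
force: [3.3, -0.1, -1.3]
opening: 40.0
F [ 3.3 -0.1 -1.3] T [-0.44 -1.08 -0.03] [556.3 -69.  128.9] yaw -344.9 j6 1.08 40.0
clock: 11.58
eef_pos: [556.3, -68.6, 129.3]
orientation: [-0.0, 0.998, 0.068, 0.001]
force: [4.7, 2.3, -2.4]
opening: 39.8
F [ 4.7  2.3 -2.4] T [ 0.52 -1.47  0.07] [556.3 -68.6 129.3] yaw 352.2 j6 1.48 39.8
```

```bash

python3 -m creep '[[[0,0,0.05,0,0,0,160],[0,0,0.1,0,0,0,160],[0,0,0.1,0,0,0,160]]]' 25; python3 st.py
```

```text
clock: 11.83
eef_pos: [556.3, -68.6, 128.7]
orientation: [-0.0, 0.998, 0.066, 0.001]
force: [3.5, 3.7, 1.5]
opening: 39.8
F [3.5 3.7 1.5] T [ 1.07 -0.98  0.04] [556.3 -68.6 128.7] yaw 352.4 j6 1.48 39.8
```

```bash

python3 -m creep '[[[0,0,-0.01,0,0,-0.08,160],[0,0,-0.03,0,0,-0.17,160],[0,0,-0.04,0,0,-0.26,160],[0,0,-0.04,0,0,-0.26,160]]]' 25; python3 st.py
python3 -m creep '[[[0,0,-0.01,0,0,-0.08,160],[0,0,-0.03,0,0,-0.17,160],[0,0,-0.04,0,0,-0.26,160],[0,0,-0.04,0,0,-0.26,160]]]' 25; python3 st.py
python3 -m creep '[[[0,0,-0.01,0,0,-0.08,160],[0,0,-0.03,0,0,-0.17,160],[0,0,-0.04,0,0,-0.26,160],[0,0,-0.04,0,0,-0.26,160]]]' 25; python3 st.py
```

```text
clock: 12.17
eef_pos: [556.2, -68.4, 128.5]
orientation: [-0.0, 0.98, 0.198, 0.001]
force: [6.3, 4.6, -4.1]
opening: 40.0
F [ 6.3  4.6 -4.1] T [ 1.2  -1.77  0.04] [556.2 -68.4 128.5] yaw 337.2 j6 1.74 40.0
clock: 12.5
eef_pos: [556.1, -68.2, 128.7]
orientation: [-0.0, 0.946, 0.323, 0.001]
force: [6.1, 6.8, -3.6]
opening: 39.8
F [ 6.1  6.8 -3.6] T [ 1.6  -1.77 -0.  ] [556.1 -68.2 128.7] yaw 322.3 j6 2.0 39.8
clock: 12.83
eef_pos: [555.9, -68.0, 129.0]
orientation: [-0.0, 0.896, 0.443, 0.001]
force: [4.7, 6.2, -3.7]
opening: 39.4
F [ 4.7  6.2 -3.7] T [ 1.99 -1.53  0.06] [555.9 -68.  129. ] yaw 307.4 j6 2.26 39.4
```

The push changed from +1.5 N to hanging weight between 137° and 151° of backward turn, so the drop point is there. I'll now lower the spindle onto the start of the thread.

```bash

python3 -m creep '[[[0,0,0.1,0,0,0,160],[0,0,0.2,0,0,0,160],[0,0,0.2,0,0,0,160]]]' 25; python3 st.py
python3 -m creep '[[[0,0,0.05,0,0,0,160],[0,0,0.1,0,0,0,160],[0,0,0.1,0,0,0,160]]]' 25; python3 st.py
```

```text
clock: 13.08
eef_pos: [555.9, -68.0, 126.9]
orientation: [-0.0, 0.898, 0.441, 0.001]
force: [4.5, 5.7, -5.1]
opening: 40.0
F [ 4.5  5.7 -5.1] T [ 2.04 -1.59 -0.05] [555.9 -68.  126.9] yaw 307.7 j6 2.26 40.0
clock: 13.33
eef_pos: [555.9, -68.0, 126.0]
orientation: [-0.0, 0.898, 0.441, 0.001]
force: [4.2, 5.6, -4.5]
opening: 39.8
F [ 4.2  5.6 -4.5] T [ 2.06 -1.51  0.09] [555.9 -68.  126. ] yaw 307.7 j6 2.26 39.8
```

```bash

python3 -m creep '[[[0,0,0.05,0,0,0,160],[0,0,0.05,0,0,0,160],[0,0,0.05,0,0,0,160]]]' 25; python3 st.py
python3 -m creep '[[[0,0,0.05,0,0,0,160],[0,0,0.05,0,0,0,160],[0,0,0.05,0,0,0,160]]]' 25; python3 st.py
```

```text
clock: 13.58
eef_pos: [555.9, -68.0, 125.8]
orientation: [-0.0, 0.898, 0.441, 0.001]
force: [3.8, 5.8, -0.4]
opening: 39.9
F [ 3.8  5.8 -0.4] T [ 2.19 -1.11 -0.01] [555.9 -68.  125.8] yaw 307.7 j6 2.26 39.9
clock: 13.83
eef_pos: [556.0, -68.0, 125.7]
orientation: [-0.0, 0.898, 0.441, 0.001]
force: [2.2, 6.9, 1.6]
opening: 40.0
F [2.2 6.9 1.6] T [ 2.37 -0.65  0.03] [556.  -68.  125.7] yaw 307.7 j6 2.26 40.0
```

```bash

python3 -m creep '[[[0,0,0.01,0,0,0.08,160],[0,0,0.03,0,0,0.17,160],[0,0,0.04,0,0,0.26,160],[0,0,0.06,0,0,0.35,160],[0,0,0.08,0,0,0.45,160],[0,0,0.09,0,0,0.55,160],[0,0,0.1,0,0,0.63,160],[0,0,0.1,0,0,0.63,160]]]' 25; python3 st.py
python3 -m creep '[[[0,0,0.02,0,0,0.1,160],[0,0,0.04,0,0,0.22,160],[0,0,0.06,0,0,0.34,160],[0,0,0.08,0,0,0.46,160],[0,0,0.09,0,0,0.58,160],[0,0,0.11,0,0,0.7,160],[0,0,0.125,0,0,0.785,160],[0,0,0.125,0,0,0.785,160]]]' 25; python3 st.py
```

```text
clock: 14.5
eef_pos: [556.3, -68.5, 124.7]
orientation: [-0.0, 0.99, 0.138, 0.001]
force: [4.0, 4.2, 0.2]
opening: 39.8
F [4.  4.2 0.2] T [ 1.29 -1.26 -0.03] [556.3 -68.5 124.7] yaw 344.1 j6 1.62 39.8
clock: 15.17
eef_pos: [556.2, -69.2, 123.5]
orientation: [-0.0, 0.968, -0.25, 0.001]
force: [4.3, 0.9, -0.7]
opening: 40.1
F [ 4.3  0.9 -0.7] T [ 0.02 -1.54 -0.03] [556.2 -69.2 123.5] yaw -331.0 j6 0.84 40.1
```

The spindle is feeding down at thread pitch (124.7 to 123.5 mm over 45°). I'll continue to about a half turn past the start.

```bash

python3 -m creep '[[[0,0,0.02,0,0,0.12,160],[0,0,0.04,0,0,0.24,160],[0,0,0.06,0,0,0.36,160],[0,0,0.08,0,0,0.48,160],[0,0,0.1,0,0,0.6,160],[0,0,0.11,0,0,0.72,160],[0,0,0.13,0,0,0.84,160],[0,0,0.15,0,0,0.96,160],[0,0,0.17,0,0,1.08,160],[0,0,0.19,0,0,1.2,160],[0,0,0.21,0,0,1.32,160],[0,0,0.23,0,0,1.44,160],[0,0,0.25,0,0,1.56,160],[0,0,0.27,0,0,1.68,160],[0,0,0.29,0,0,1.8,160],[0,0,0.31,0,0,1.92,160],[0,0,0.33,0,0,2.04,160],[0,0,0.34,0,0,2.16,160],[0,0,0.36,0,0,2.28,160],[0,0,0.375,0,0,2.356,160]]]' 25; python3 st.py
python3 -m creep '[[[0,0,0,0,0,0,160],[0,0,0,0,0,0,160]]]' 25; python3 st.py
```

```text
clock: 16.83
eef_pos: [554.5, -69.0, 119.6]
orientation: [-0.0, -0.139, 0.99, 0.0]
force: [-1.2, 4.0, 4.9]
opening: 39.7
F [-1.2  4.   4.9] T [1.32 0.57 0.04] [554.5 -69.  119.6] yaw 164.0 j6 -1.52 39.7
clock: 17.0
eef_pos: [554.5, -69.0, 119.5]
orientation: [-0.0, -0.144, 0.99, 0.0]
force: [-2.1, 5.4, 5.7]
opening: 39.8
F [-2.1  5.4  5.7] T [ 1.46  0.84 -0.11] [554.5 -69.  119.5] yaw 163.5 j6 -1.51 39.8
```

```bash

python3 -m creep '[[[0,0,0,0,0,0,120],[0,0,0,0,0,0,60],[0,0,0,0,0,0,60],[0,0,0,0,0,0,60],[0,0,0,0,0,0,60]]]' 25; python3 st.py
cat > cap.py <<'E'
import sys
from plant import ctrl
from h import *
a=ctrl.capture("side")["pixels"][190:290,280:380]
cv2.imwrite("pics/%s.png"%sys.argv[1],cv2.resize(a[:,:,::-1],None,fx=4,fy=4,interpolation=2))
E
python3 cap.py r1
```

```text
clock: 17.42
eef_pos: [554.7, -69.6, 118.8]
orientation: [-0.0, -0.143, 0.99, -0.0]
force: [0.4, -0.0, 0.9]
opening: 65.0
F [ 0.4 -0.   0.9] T [ 0.03  0.   -0.06] [554.7 -69.6 118.8] yaw 163.6 j6 -1.51 65.0
```

```bash

python3 -m creep '[[[0,0,0,0,0,-0.12,60],[0,0,0,0,0,-0.24,60],[0,0,0,0,0,-0.36,60],[0,0,0,0,0,-0.48,60],[0,0,0,0,0,-0.6,60],[0,0,0,0,0,-0.72,60],[0,0,0,0,0,-0.84,60],[0,0,0,0,0,-0.96,60],[0,0,0,0,0,-1.08,60],[0,0,0,0,0,-1.2,60],[0,0,0,0,0,-1.32,60],[0,0,0,0,0,-1.44,60],[0,0,0,0,0,-1.57,60],[0,0,0,0,0,-1.57,60]]]' 25; python3 st.py; python3 cap.py r2; python3 -c "
import cv2;cv2.imwrite('pics/r12.png',cv2.hconcat([cv2.imread('pics/r1.png'),cv2.imread('pics/r2.png')]))"
```

```text
clock: 18.63
eef_pos: [554.9, -69.5, 119.0]
orientation: [0.0, 0.802, -0.597, -0.0]
force: [0.5, -0.4, -0.2]
opening: 66.8
F [ 0.5 -0.4 -0.2] T [0.04 0.11 0.01] [554.9 -69.5 119. ] yaw -286.7 j6 0.07 66.8
```

View pics/r12.png

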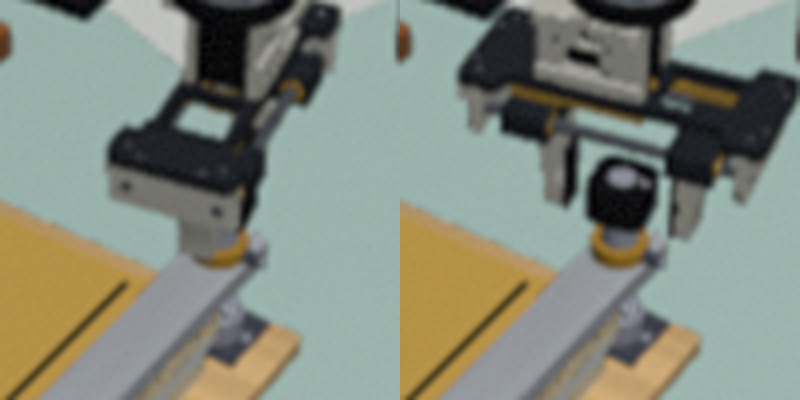

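The right half, taken at 90° of the regrip swing, shows the knob clearly between the open fingers. Its disc is at side pixel ≈(336,234). I'll fit its height and yaw to see whether it moved on its own.

```bash
python3 - <<'E'
from plant import ctrl
from h import *
r=ctrl.capture("side")
for z in range(181,138,-6): print(z,proj(r,[[553.23,-67.8,z]]).round(1).tolist())
m=kmask(r,(322,346,226,250),70); h=cv2.convexHull(cv2.findNonZero(m))
for row in m[226:252,320:348]: print(''.join('.#'[v] for v in row))
cv2.fillPoly(m,[h],1)
res=[]
for a0 in np.radians([0,20,40,60,80]):
    f=lambda p:score(r,m,hull(552,-66.6,p[0],p[1],9))
    q=minimize(f,[136,a0],method="Nelder-Mead",options=dict(initial_simplex=np.array([[136,a0],[142,a0],[136,a0+.3]])))
    print(q.fun,q.x[0],np.degrees(q.x[1])%90)
E
```

```text
181 [[335.9, 224.1]]
175 [[335.8, 226.0]]
169 [[335.7, 228.0]]
163 [[335.6, 229.9]]
157 [[335.5, 231.8]]
151 [[335.4, 233.7]]
145 [[335.3, 235.6]]
139 [[335.2, 237.4]]
............................
............................
............................
.............##.............
..........########..........
..........###########.......
.........###############....
.........###############....
........################....
.......#################....
.......#################....
.......#################....
.......#################....
.......#################....
.......#################....
.......################.....
.......################.....
.......###############......
........##############......
.........############.......
...........##########.......
...........#########........
............................
............................
............................
............................
36.07450980392157 137.7684326171875 28.21757691052769
36.12941176470588 137.5686720609665 28.257826260328173
36.25098039215686 137.86861473321915 27.89149946440562
36.33725490196079 137.7742977142334 27.421923772385085
36.20392156862745 137.802490234375 27.003407700303796
```

```bash
python3 - <<'E'
from plant import ctrl
from h import *
r=ctrl.capture("side")
for n,d,k,z in(("parked",(335.9,224.1),(340.9,222.9),181),("now",(335.6,233.9),(339.9,234.9),151)):
    v=at_z(r,k,z)-at_z(r,d,z); print(n,v.round(1),np.degrees(np.arctan2(v[1],v[0])))
a=cv2.resize(r["pixels"][222:256,316:356],None,fx=10,fy=10,interpolation=2)
b=cv2.imread("pics/side0.png")[212:246,316:356,::-1]
b=cv2.resize(b,None,fx=10,fy=10,interpolation=2)
cv2.imwrite("pics/mk.png",cv2.hconcat([b,a])[:,:,::-1])
E
```

```text
parked [ -6.4 -11.7   0. ] -118.57848594361846
now [-10.5  -3.8   0. ] -160.04876115925603
```

View pics/mk.png

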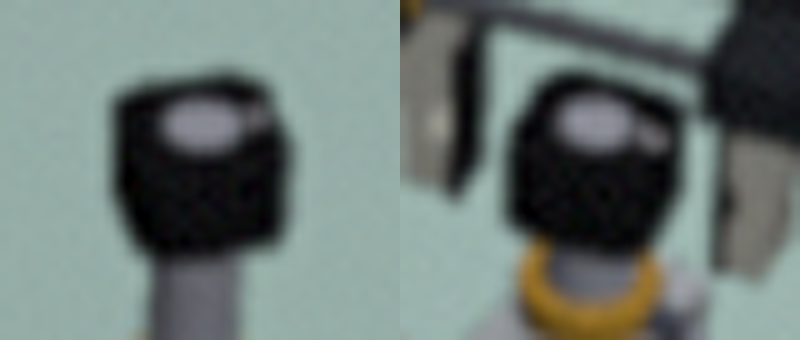

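The mark direction moved from about -127° to -160°, against -163° expected from the net turn. Height is also unchanged within 1 mm, so the spindle stayed put while released. I'll finish the half-turn regrip, shifting slightly to the measured axis centre.

```bash

python3 -m creep '[[[-0.06,-0.07,0,0,0,-0.12,60],[-0.06,-0.07,0,0,0,-0.24,60],[-0.06,-0.07,0,0,0,-0.36,60],[-0.06,-0.07,0,0,0,-0.48,60],[-0.06,-0.07,0,0,0,-0.6,60],[-0.06,-0.07,0,0,0,-0.72,60],[-0.06,-0.07,0,0,0,-0.84,60],[-0.06,-0.07,0,0,0,-0.96,60],[-0.06,-0.07,0,0,0,-1.08,60],[-0.06,-0.07,0,0,0,-1.2,60],[-0.06,-0.07,0,0,0,-1.32,60],[-0.06,-0.07,0,0,0,-1.44,60],[-0.06,-0.07,0,0,0,-1.57,60],[-0.06,-0.07,0,0,0,-1.57,60]]]' 25; python3 st.py
python3 -m creep '[[[0,0,0,0,0,0,110],[0,0,0,0,0,0,130],[0,0,0,0,0,0,160],[0,0,0,0,0,0,160],[0,0,0,0,0,0,160],[0,0,0,0,0,0,160],[0,0,0,0,0,0,160]]]' 25; python3 st.py
```

```text
clock: 19.95
eef_pos: [555.4, -68.6, 119.0]
orientation: [0.0, 0.99, 0.144, -0.0]
force: [-0.3, -0.3, 0.2]
opening: 66.8
F [-0.3 -0.3  0.2] T [-0.1   0.09  0.01] [555.4 -68.6 119. ] yaw 343.5 j6 1.63 66.8
clock: 20.53
eef_pos: [555.5, -68.7, 119.1]
orientation: [0.0, 0.99, 0.142, 0.0]
force: [0.0, 0.0, 0.2]
opening: 39.5
F [0.  0.  0.2] T [-0.24  0.08 -0.08] [555.5 -68.7 119.1] yaw 343.7 j6 1.63 39.5
```

```bash

python3 -m creep '[[[0,0,0.02,0,0,0.12,160],[0,0,0.04,0,0,0.24,160],[0,0,0.06,0,0,0.36,160],[0,0,0.08,0,0,0.48,160],[0,0,0.1,0,0,0.6,160],[0,0,0.11,0,0,0.72,160],[0,0,0.13,0,0,0.84,160],[0,0,0.15,0,0,0.96,160],[0,0,0.17,0,0,1.08,160],[0,0,0.19,0,0,1.2,160],[0,0,0.21,0,0,1.32,160],[0,0,0.23,0,0,1.44,160],[0,0,0.25,0,0,1.57,160],[0,0,0.25,0,0,1.57,160],[0,0,0.25,0,0,1.57,160]]]' 25; python3 st.py
python3 -m creep '[[[0,0,0.02,0,0,0.12,160],[0,0,0.04,0,0,0.24,160],[0,0,0.06,0,0,0.36,160],[0,0,0.08,0,0,0.48,160],[0,0,0.1,0,0,0.6,160],[0,0,0.11,0,0,0.72,160],[0,0,0.13,0,0,0.84,160],[0,0,0.15,0,0,0.96,160],[0,0,0.17,0,0,1.08,160],[0,0,0.19,0,0,1.2,160],[0,0,0.21,0,0,1.32,160],[0,0,0.23,0,0,1.44,160],[0,0,0.25,0,0,1.57,160],[0,0,0.25,0,0,1.57,160],[0,0,0.25,0,0,1.57,160]]]' 25; python3 st.py
```

```text
clock: 21.78
eef_pos: [555.4, -68.8, 116.6]
orientation: [0.0, 0.802, -0.598, -0.0]
force: [0.7, -1.4, 1.2]
opening: 40.0
F [ 0.7 -1.4  1.2] T [-0.5   0.09 -0.05] [555.4 -68.8 116.6] yaw -286.6 j6 0.06 40.0
clock: 23.03
eef_pos: [555.3, -68.7, 114.0]
orientation: [-0.0, -0.146, 0.989, -0.0]
force: [-1.8, -0.3, 1.2]
opening: 39.6
F [-1.8 -0.3  1.2] T [-0.42  0.29 -0.1 ] [555.3 -68.7 114. ] yaw 163.2 j6 -1.5 39.6
```

```bash
python3 - <<'E'
from plant import ctrl
from h import *
a=ctrl.capture("side")["pixels"]; b=ctrl.capture("top")["pixels"]
A=cv2.resize(a[150:330,200:400],(500,450),interpolation=2); B=cv2.resize(b[150:300,150:250],(300,450),interpolation=2)
cv2.imwrite("pics/end.png",cv2.hconcat([A,B])[:,:,::-1])
E
```

```text
(no output)
```

View pics/end.png

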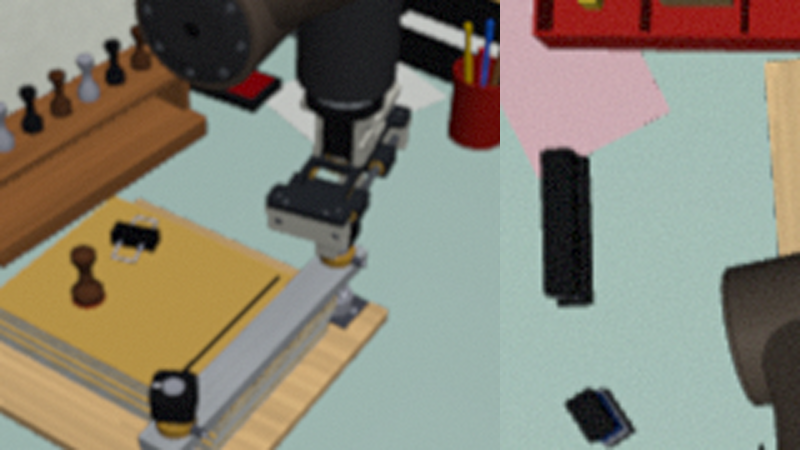

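In the end view the gripper holds the knob just above the bushing (side crop (335,245)). Stamp, clip, other knob, dater and stapler are where they were. Total travel is 31.0 + 5.1 = 36.1 mm, plus 1–3 mm parked, giving about 0.037–0.039 m, as wanted. Handing in.

```bash
python3 -c "
from plant import ctrl
print(ctrl.hand_in())"; python3 st.py
```

```text
the job is handed in; nothing more can be done
None
the job is handed in; nothing more can be done
```

I finished the job and handed it in at about 23 s. The raised knob is still gripped, with its spindle one turn into the thread.

**What I did**
- **Onto the boss:** I gripped the raised knob, pushed it out of the detent and lowered it until the force showed it standing on the boss.
- **Backward turn:** I turned it backward 180°. The force fell to hanging weight between 137° and 151°, which marks the drop. I then lowered it until it touched the start of the thread.
- **Forward turn:** I turned it forward about 396°. That is one full turn plus the roughly 36° I had gone past the drop. I released it once half-way to regrip.

**Last checks**
- **Depth:** the total descent was about 36 mm from the parked position, which puts the spindle at about 0.037–0.039 m (target 0.037).
- **Grip:** the opening was 39.6 mm on the 40 mm knob, with only about 2 N of force on the tool.
- **Other things:** in the last pictures the stamp, clip, other knob, dater and stapler look undisturbed. I saw no sign that the tin had moved, and did not look again at the tape dispenser or glue bottle.

**What was uncertain or disagreed**
- **Drop angle:** it is known only to about ±7°, so the full turn is accurate to about that, or 0.2 mm of depth.
- **Knob position:** the camera estimate was about 2.5 mm off along the jaws; I corrected it by feel.
- **During the regrip:** the outline fit of the knob's angle was about 12° off the expected value. Its white mark agreed to about 3°, and its height to about 1 mm.
- **Final view:** a finger hid the knob, so the final depth comes from the arm's position, not from the picture.

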